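Load the tube drilling jig and lock its gate

TASK

Load the drilling jig with the fingertips alone; do not grip or lift the tube. First push the square tube along its channel, under the drill bush plate, until its end is home against the end stop. Then press the spring plunger down through the window of the sliding gate and, holding it down, push the gate across behind the tube until the plunger springs up in the gate's second window and locks it shut; leave everything else where it lies.

Things in the scene. Friction and masses are not known exactly. Their poses are not given: they have to be found in the camera images.
- jig: Tube drilling jig screwed to the bench: L-shaped plywood base 12 mm thick. Origin on the bench under the base; z up, y along the tube channel, x along the gate's travel. All positions below are mm in this frame. The base covers x 20 to 108, y -118 to 118 and x -106 to 20, y 18 to 118. Tube channel: along y at x = 60, floor z = 12, between two low rails 33 mm apart, tops z = 17.
- end_stop (a point): Middle of the face of the dark steel end stop that closes the channel at jig y = -90; it looks to the jig's +y. Close by, the drill bush plate bridges the channel from y = -89 to -47 with its top at z = 55 (bush up to z = 60).
- tube_center (a point): Centre of the loose square steel tube 30 x 30 x 120 mm, about 0.3 kg, lying lengthwise in the channel, top at jig z = 42. At the start its end is 35 to 65 mm short of the end stop: it is to be pushed towards the jig's -y by its rear end face, which is free from above and stands 25 mm higher than the rails. (A like tube on the bench away from the jig is not used.)
- tube_seat (a point): Fixed point of the jig (60, -30, 27): where the tube's centre is when its end touches the end stop. Axes as the jig's.
- gate (a joint): Travel in m of the sliding gate towards the jig's +x: 0 open (start 0 to 0.003, the play that the plunger leaves), 0.059 shut against its limit. It slides with about 2 N of friction and stays where it is left. Shut, it lies right across the channel 3 mm behind a seated tube; it strikes a tube that is not home.
- gate_nose (a point): Front edge of the gate, top: at jig x = 33 when open. A flat steel bar 127 (x) x 64 (y) x 6 mm centred on jig y = 65, underside z = 26, top z = 32. Back from the nose along x: 18 mm bar, first window 40 mm, 20 mm bar, second window 37 mm, 12 mm bar; both windows are 46 mm wide in y. Guides with lips (top z = 37, 55 mm apart) hold it down; a keeper, top z = 40, awaits the nose at x = 86.
- gate_window (a point): Middle of the gate's first window (the one nearer the nose), level with the gate's top; moves with the gate. At the start the plunger stands in this window. A fingertip in the window can push the gate by the window's front (+x) edge.
- plunger (a joint): How far in m the spring plunger is pressed down: 0 up, 0.016 fully down. Pressed less than 0.009 it blocks the gate; deeper, a bar of the gate can pass over it and then itself keeps it at 0.009. Spring: 4 N when up, 9 N fully down. It springs up by itself when the second window is wholly over it, at gate 0.056 or more.
- plunger_top (a point): Middle of the plunger's top, a smooth dark steel pad 33 (x) by 30 mm at jig x = -5.5, y = 65; top z = 35 when up (3 mm above the gate), 19 fully down. It stays in place while the gate slides. Below the windows all is empty down to z = 17, also along the gate's way. A fingertip 14 mm or more long in x still covers the pad's front when the bar behind the first window reaches over its rear.
- drill: Bystander: twist drill 12 x 150 mm, lying loose beside the jig. Origin at the middle of its underside.
- marker_pen: Bystander: marker pen 17 x 135 mm, lying loose beside the jig. Origin at the middle of its underside.
- bolt: Bystander: hexagon bolt with nut 20 x 64 mm, lying loose beside the jig. Origin at the middle of its underside.
- oil_can: Bystander: oil can 76 x 90 x 152 mm, standing to the right. Origin at the middle of its underside.
- tube: The loose tube itself, the same as tube_center; origin at the middle of its underside, y along its length.
There are look-alikes about, which are no part of the job. Leave any green look-alike of the tube alone.

How it is judged (in metres and radians):
On the way, in this order (a step that is already met when the one before it is completed fails the run):
1. the tube is home against the end stop (within 3 mm) while the gate is still open (y of tube_center in the frame of tube_seat below 0.003 m and value of joint gate below 0.006 m), for 0.2 s.
2. the plunger is down and the gate is on its way over it (value of joint plunger above 0.007 m and value of joint gate above 0.012 m), for 0.05 s.
At the end, for the whole second after the job is handed in: The tube lies in the channel with its end within 4 mm of the end stop, the gate is shut (0.054 m or more) and the plunger is up in the gate's second window (pressed less than 3 mm); the tube is at rest (value of joint gate above 0.054 m and value of joint plunger below 0.003 m and y of tube_center in the frame of tube_seat below 0.004 m and distance between tube_center and tube_seat below 0.006 m and linear speed of tube below 0.02 m/s); the robot touches nothing.
It fails at once if the tube is lifted (its centre more than 8 mm above its height in the channel) (z of tube_center in the frame of tube_seat above 0.008 m).
It fails at once if the tube is gripped between the fingers (the grasp point inside the tube's outline and touching) (y of the grasp point in the frame of tube_center between -0.052 and 0.052 m and x of the grasp point in the frame of tube_center between -0.014 and 0.014 m and z of the grasp point in the frame of tube_center below 0.026 m and contact force between the fingers and tube above 0.5 N).
It fails at once if a bystander is moved by more than 25 mm (distance of any of drill, marker_pen, bolt, oil_can from where it was at the start of the episode above 0.025 m).
It also fails if it takes over 42 s, if anything falls off the work surface, if the arm or the gripper's body presses on something with over 40 N, if the wrist force passes 120 N, or if a joint passes its speed limit or range.

ROBOT

A 7-joint arm with a two-finger parallel gripper is mounted at the origin on a cart in front of the work surface, level with it; the furniture and walls round the work are solid. World frame = base frame: x ahead of the robot, y to its left, z up, the work surface at z = 0. Lengths are in m, angles in degrees, forces in N, time in s.
With the tool pointing down it reaches from about 0.425 to 0.875 m from the base axis. Payload 4.7 kg.
Tool frame: the origin (TCP) lies between the finger pads; the fingertips stand 17 mm ahead of it and the grasp point (between the pads) lies 2 mm behind it; z points along the fingers, y is the line along which they close (so a half turn about z gives the same grasp; the last joint's range is limited). The gripper opens to 87 mm and grips with 3 to 60 N. Pads are 19 mm wide; open, the fingers measure 117 mm over their backs; the gripper's body (75 mm by 190 mm) begins 51 mm behind the grasp point.
Start: joints at [-66.572, 18.392, -4.016, 83.108, 1.295, 78.541, -3.26], TCP at [0.25, 0.6, 0.24] pointing down, gripper open.
Joint ranges: [-163.93, 163.93], [-17.29, 119.83], [-79.2, 71.16], [3.27, 140.29], [-89.18, 269.18], [5.43, 117.66], [-154.24, 154.24]. Speed limits (degrees/s): [147.25, 147.25, 180, 180, 180, 180, 180].

INTERFACE

Orientations are given as [roll, pitch, yaw] about the fixed x, y, z axes, in that order (R = Rz(yaw) Ry(pitch) Rx(roll)).
In Python, from cell import env, cams gives the robot as it stands.
- The arm moves only by the shell command python3 -m pendant 'ROWS' [FORCE]. ROWS is JSON, a list of rows, each an object of numbers: "tx", "ty", "tz": the shift along the tool's x, y, z each as a share of 0.05 m, from -1 to 1; "spin": the turn about the tool's z as a share of 4 degrees, from -1 to 1; "claw": the closure, from 0 (fully open) to 1 (shut). A call has 1 to 10 rows; each row shifts and turns the commanded pose from where the row before left it, along the tool's axes as they then stand; what a row does not reach is not made up. A row lasts 1/8 s, in which the tool goes at most 62.5 mm and 10.7 degrees, less where a joint would pass 70% of its speed; a pose out of reach is approached as far as the arm can. A call with a number of a shift or a turn outside -1 to 1 is refused whole. A call with a gripper value outside its range is refused whole. The fingers move at their own pace and stop on an object; FORCE is the grip in N (left out, the last holds). Time passes only in rows, so rows that do not move let the fingers close. It gives the time, the measured TCP pose, the force, the opening and the grip force at its end, in the units of the state.
- env.get_obs(): the state, without advancing time (a new reading comes with each control period).
- cams.read_camera(name): name is "scene" or "top" or "wrist"; returns the picture (480x640x3 uint8, red, green, blue); there is no depth.
- cams.camera_info(name): a dict with "fx", "fy", "cx", "cy" (pixels), "rvec" (rotation vector, rad) and "tvec" (3), from world to camera coordinates, as OpenCV has them. Camera axes: x right, y down, z forward; pixel columns grow to the right and rows downward; lengths in m; the calibration is good to about 2 mm. A picture is of the moment at which its call begins: read the wrist's pose just before it. camera_info takes no time and is no camera call; for the wrist camera it gives the pose at the moment of the call.
- env.sign_off(): hands the job in; it is judged then, once.
The state is a dict: "time_s": time; "qpos": joint angles; "joint_velocities": joint speeds; "effort": joint torques, N m; "tool_pos": TCP position; "tool_rot": TCP orientation; "force": force on the tool from outside, world axes, zero at the start; "wrist_torque": the same for the moment, N m; "grip_width": finger opening in m; "grasp_force": force on a finger pad.
Only numpy, scipy, OpenCV 4.12 (cv2) and the standard library are available. Lean on these libraries where they do the work, as an engineer would, in place of code of your own. Each camera call takes 0.05 s, during which the arm holds its last target. There are 200 camera calls.

## Working session

There is one attempt and no reset: what is moved stays moved. The work goes in short steps, Python scripts to look and compute and a shell command to move; the robot and the scene stay as the last step left them, time stands still between calls to the robot, and variables do not carry over. Pictures are saved under pics/ and viewed, at most 10 in all, crops included, and the job is handed in when it is done.

```bash
ls; mkdir -p pics; python3 - <<'E'
from cell import env,cams
import cv2
o=env.get_obs();print(o['time_s'],o['tool_pos'],o['tool_rot'],o['force'],o['grip_width'])
for n in('top','scene'):
    cv2.imwrite(f'pics/{n}0.png',cams.read_camera(n)[:,:,::-1]);print(n,cams.camera_info(n))
E
```

```text
pics
0.0 [0.24985159 0.59948577 0.23844423] [-1.79888762e+02  5.92092561e-03  1.57380561e+02] [ 0.26065406 -0.05218819 -0.48016917] 0.08702252798718133
top {'fx': 520.5096740931605, 'fy': 520.5096740931605, 'cx': 322.46755778756244, 'cy': 247.0093758575064, 'rvec': array([ 2.15948492, -2.11469578,  0.17551359]), 'tvec': array([-0.14188322,  0.49802994,  1.0852175 ])}
scene {'fx': 469.013860028028, 'fy': 469.013860028028, 'cx': 322.183974847499, 'cy': 244.22075409697743, 'rvec': array([ 2.29486167, -0.53646655,  0.23355422]), 'tvec': array([-0.48798255,  0.13031836,  0.80081296])}
```

View pics/top0.png

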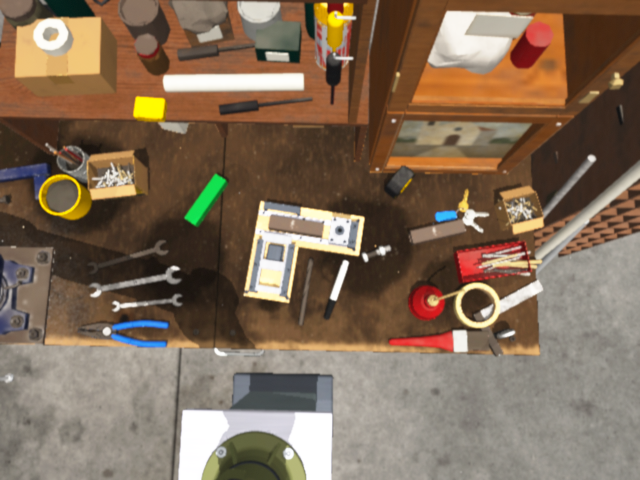

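View pics/scene0.png

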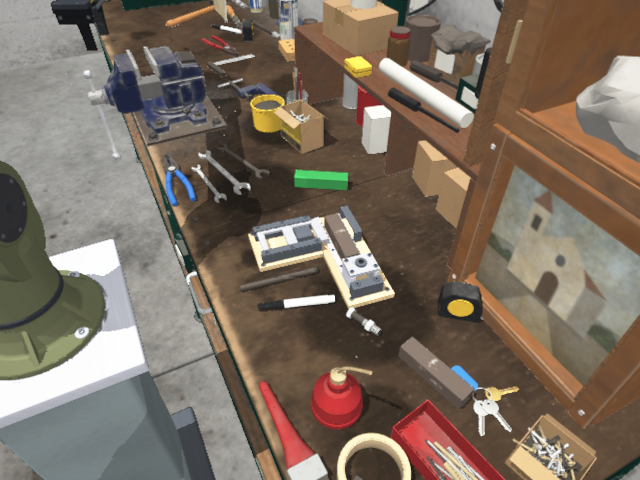

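Top view: the jig is the pale L at (245–364, 202–302). There are three tube candidates: a grey-brown bar in the jig's channel at (297,225), a green one at (206,200), and a grey-brown one on the bench at (438,232). Only the first lies in the channel, so I'll check it in an enlarged crop.

```bash
cat > h.py <<'E'
import numpy as np,cv2
from cell import env,cams
def ray(ci,uv,z):
    R=cv2.Rodrigues(ci['rvec'])[0];c=-R.T@ci['tvec']
    d=R.T@np.array([(uv[0]-ci['cx'])/ci['fx'],(uv[1]-ci['cy'])/ci['fy'],1])
    return c+d*(z-c[2])/d[2]
def proj(ci,P): return cv2.projectPoints(np.array(P,float).reshape(-1,3),ci['rvec'],ci['tvec'],np.array([[ci['fx'],0,ci['cx']],[0,ci['fy'],ci['cy']],[0,0,1]]),None)[0][:,0]
E
python3 - <<'E'
from h import *
im=cv2.imread('pics/top0.png');s=im[192:312,230:380]
cv2.imwrite('pics/top0c.png',cv2.resize(s,None,fx=5,fy=5,interpolation=cv2.INTER_CUBIC))
hsv=cv2.cvtColor(im,cv2.COLOR_BGR2HSV)
m=((hsv[...,2]>150)).astype(np.uint8)*255
m=cv2.morphologyEx(m,cv2.MORPH_CLOSE,np.ones((9,9)))
n,l,st,_=cv2.connectedComponentsWithStats(m);
k=[i for i in range(1,n) if st[i,0]<300<st[i,0]+st[i,2] and st[i,4]>2000]
print(st[k])
ci=cams.camera_info('top')
c=max(cv2.findContours(np.uint8(l==l[290,250])*255,0,cv2.CHAIN_APPROX_NONE)[0],key=cv2.contourArea)
for p in cv2.approxPolyDP(c,4,True)[:,0]: print(p,ray(ci,p,.012).round(4))
E
```

```text
[[    0     0   356   133 23993]
 [    0   166   640   314 67520]
 [  243   201   125   102  7205]]
[260 201] [0.6076 0.0114 0.012 ]
[243 295] [0.3957 0.04   0.012 ]
[288 302] [ 0.3825 -0.0588  0.012 ]
[297 250] [ 0.4977 -0.0751  0.012 ]
[311 248] [ 0.5029 -0.106   0.012 ]
[343 254] [ 0.4909 -0.1772  0.012 ]
[330 295] [ 0.3997 -0.1501  0.012 ]
[335 300] [ 0.389  -0.1612  0.012 ]
[348 256] [ 0.4867 -0.1883  0.012 ]
[367 260] [ 0.4786 -0.2304  0.012 ]
[360 252] [ 0.4962 -0.2148  0.012 ]
[364 217] [ 0.5757 -0.223   0.012 ]
[307 207] [ 0.596  -0.0948  0.012 ]
[299 212] [ 0.5841 -0.0771  0.012 ]
[285 211] [ 0.5857 -0.0456  0.012 ]
[283 205] [ 0.5994 -0.0407  0.012 ]
[271 209] [ 0.5896 -0.0141  0.012 ]
[270 203] [ 0.6034 -0.0113  0.012 ]
```

View pics/top0c.png

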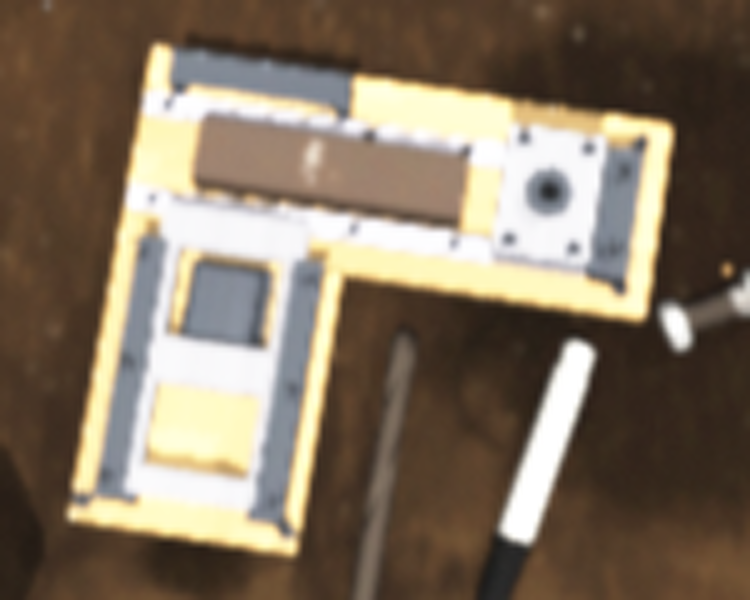

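The crop shows the tube in the channel (crop corners 200,115 / 468,150 / 460,222 / 195,185), short of the bush plate and end stop. The gate is open and the plunger pad stands in its first window (crop 226,302). Next I'll fit the jig's pose to the base corners.

```bash
cat >> h.py <<'E'
def fit(J,W):
    J=np.array(J,float);W=np.array(W)
    a=J[:,0]+1j*J[:,1];b=W[:,0]+1j*W[:,1];am,bm=a.mean(),b.mean()
    yaw=np.angle(np.vdot(a-am,b-bm));s=abs(np.vdot(a-am,b-bm))/np.vdot(a-am,a-am).real
    t=bm-am*np.exp(1j*yaw);return yaw,t,s,abs(a*np.exp(1j*yaw)+t-b)
E
python3 - <<'E'
from h import *
ci=cams.camera_info('top')
C=lambda u,v:(230+(u+.5)/5-.5,192+(v+.5)/5-.5)
J=[(108,118),(108,-118),(20,-118),(-106,118),(-106,18)]
U=[(152,43),(673,122),(645,320),(68,520),(298,555)]
W=[ray(ci,C(*u),.012)[:2] for u in U]
yaw,t,s,r=fit(np.array(J)/1000,W);print(np.degrees(yaw),t,s,r*1000)
def j(u,v,z):
    w=ray(ci,C(u,v),z/1000);q=(w[0]+1j*w[1]-t)*np.exp(-1j*yaw)*1000;return np.round([q.real,q.imag],1)
print('tube',[j(u,v,42) for u,v in [(200,115),(468,150),(460,222),(195,185)]])
print('bush',j(549,191,60),'pad',j(226,302,35),'gate nose corners',j(160,203,32),j(308,222,32))
print('stop R',j(645,140,55))
for u,v in [(580,345),(405,335),(677,325)]: print('by',j(u,v,10))
w=lambda x,y:(lambda q:(q.real.round(4),q.imag.round(4)))((x+1j*y)/1000*np.exp(1j*yaw)+t)
print('pad w',w(-5.5,65),'rear',w(60,80),w(60,-30))
E
```

```text
-7.473240175901631 (0.48500146475166955-0.09208685717243317j) 1.0071262905185632 [2.07389866 1.33982488 1.44154052 1.19276011 1.37743879]
tube [array([74.1, 87.9]), array([ 76.4, -30.1]), array([ 44.3, -31.5]), array([43.1, 84.9])]
bush [ 60.1 -67.5] pad [-4.7 63.8] gate nose corners [ 34.7 100. ] [36.1 34.6]
stop R [  89.5 -105.2]
by [  3.5 -91.5]
by [ -3.8 -14.2]
by [  18.8 -132.7]
pad w (np.float64(0.488), np.float64(-0.0269)) rear (np.float64(0.5549), np.float64(-0.0206)) (np.float64(0.5406), np.float64(-0.1296))
```

```bash
cat >> h.py <<'E'
from scipy.spatial.transform import Rotation as Ro
YAW=np.radians(-7.47);T=np.array([.485,-.0921,0])
JR=Ro.from_euler('z',YAW)
def state():
    o=env.get_obs();p=JR.inv().apply(o['tool_pos']-T)*1000
    print('t',round(o['time_s'],2),'jig TCP',p.round(1),'rot',np.round(o['tool_rot'],2),'Fjig',JR.inv().apply(o['force']).round(2),'w',round(o['grip_width'],4))
    return o
def go(x,y,z):
    o=state();g=T+JR.apply(np.array([x,y,z])/1000)
    d=Ro.from_euler('xyz',o['tool_rot'],degrees=True).inv().apply(g-o['tool_pos'])
    print('need rows-units',(d/.05).round(3),'spin',-((172.53-o['tool_rot'][2]+180)%360-180)/4)
E
python3 -m pendant '[{"spin":-1,"claw":1},{"spin":-1,"claw":1},{"spin":-1,"claw":1},{"spin":-0.78,"claw":1},{"claw":1}]' 10
python3 -c "
from h import *
go(60,118,150)"
```

```text
t 0.1 jig TCP [-323.1  655.2  238.6] rot [-179.9     0.    157.38] Fjig [-0.41  0.08  0.49] w 0.087
need rows-units [-10.202  -8.366   1.787] spin -3.786753890916117invalid input at $[0]: expected keys tx, ty, tz, spin, claw
```

```bash
python3 -m pendant '[{"tx":0,"ty":0,"tz":0,"spin":-1,"claw":1},{"tx":0,"ty":0,"tz":0,"spin":-1,"claw":1},{"tx":0,"ty":0,"tz":0,"spin":-1,"claw":1},{"tx":0,"ty":0,"tz":0,"spin":-0.78,"claw":1},{"tx":-0.7,"ty":-1,"tz":0,"spin":0,"claw":1},{"tx":-0.7,"ty":-1,"tz":0,"spin":0,"claw":1},{"tx":-0.7,"ty":-1,"tz":0,"spin":0,"claw":1},{"tx":-0.7,"ty":-1,"tz":0,"spin":0,"claw":1},{"tx":0,"ty":0,"tz":0,"spin":0,"claw":1}]' 10
python3 -c "
from h import *
go(60,118,150)"
```

```text
time_s: 1.23
tool_pos: [0.3663, 0.3781, 0.2396]
tool_rot: [-179.9, 0.1, 171.9]
force: [-0.1, 1.0, 0.4]
grip_width: 0.0054
grasp_force: 0.0
t 1.23 jig TCP [-178.8  450.8  239.6] rot [-1.7991e+02  8.0000e-02  1.7195e+02] Fjig [-0.28  1.01  0.38] w 0.0054
need rows-units [-4.841 -6.604  1.81 ] spin -0.14522875550959924
```

```bash
python3 -m pendant '[{"tx":-0.7,"ty":-1,"tz":0,"spin":-0.14,"claw":1},{"tx":-0.7,"ty":-1,"tz":0,"spin":0,"claw":1},{"tx":-0.7,"ty":-1,"tz":0,"spin":0,"claw":1},{"tx":-0.7,"ty":-1,"tz":0,"spin":0,"claw":1},{"tx":-0.7,"ty":-1,"tz":0.5,"spin":0,"claw":1},{"tx":-0.7,"ty":-1,"tz":0.6,"spin":0,"claw":1},{"tx":-0.5,"ty":-0.6,"tz":0.6,"spin":0,"claw":1},{"tx":0,"ty":0,"tz":0,"spin":0,"claw":1},{"tx":0,"ty":0,"tz":0,"spin":0,"claw":1}]'
python3 - <<'E'
from h import *
go(60,118,45)
im=cams.read_camera('wrist')[:,:,::-1];cv2.imwrite('pics/w1.png',im)
ci=cams.camera_info('wrist')
# where model thinks jig points are
P=lambda x,y,z:T+JR.apply(np.array([x,y,z])/1000)
print(proj(ci,[P(33,97,32),P(33,33,32),P(-5.5,65,35),P(60,-68,60),P(75,87,42),P(45,87,42)]).round(0))
E
```

```text
time_s: 2.35
tool_pos: [0.5517, 0.0362, 0.1582]
tool_rot: [180.0, -0.0, 173.2]
force: [-0.7, 0.5, 1.3]
grip_width: 0.0004
grasp_force: 0.0
t 2.35 jig TCP [ 49.4 135.8 158.2] rot [ 1.7996e+02 -4.0000e-02  1.7315e+02] Fjig [-0.77  0.41  1.3 ] w 0.0004
need rows-units [-0.21  -0.361  2.264] spin 0.15599250122067332
[[268. 218.]
 [187. 217.]
 [224. 168.]
 [ 39. 260.]
 [255. 272.]
 [254. 236.]]
```

View pics/w1.png

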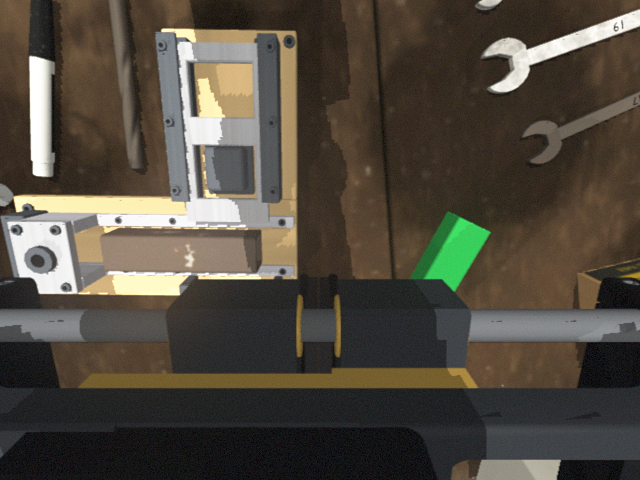

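The wrist view agrees with the fit to about 2 px: gate nose at (187–269, 220), pad at (228,168), bush at (40,260). The tube's rear face is near column 258, i.e. y about 88–90. I'll lower behind it.

```bash
python3 -m pendant '[{"tx":-0.2,"ty":-0.3,"tz":0.3,"spin":0.15,"claw":1},{"tx":0,"ty":0,"tz":0.6,"spin":0,"claw":1},{"tx":0,"ty":0,"tz":0.6,"spin":0,"claw":1},{"tx":0,"ty":0,"tz":0,"spin":0,"claw":1},{"tx":0,"ty":0,"tz":0,"spin":0,"claw":1}]'
python3 -c "
from h import *
go(60,118,41)"
```

```text
time_s: 3.02
tool_pos: [0.5607, 0.0182, 0.0842]
tool_rot: [180.0, 0.1, 172.5]
force: [0.7, 0.3, 0.8]
grip_width: 0.0004
grasp_force: 0.0
t 3.02 jig TCP [ 60.7 119.2  84.2] rot [1.7999e+02 8.0000e-02 1.7246e+02] Fjig [0.67 0.34 0.8 ] w 0.0004
need rows-units [ 0.016 -0.023  0.864] spin -0.016665292262999287
```

```bash
python3 -m pendant '[{"tx":0,"ty":0,"tz":0.44,"spin":0,"claw":1},{"tx":0,"ty":0,"tz":0.42,"spin":0,"claw":1},{"tx":0,"ty":0,"tz":0,"spin":0,"claw":1},{"tx":0,"ty":-0.2,"tz":0,"spin":0,"claw":1},{"tx":0,"ty":-0.2,"tz":0,"spin":0,"claw":1},{"tx":0,"ty":-0.2,"tz":0,"spin":0,"claw":1},{"tx":0,"ty":-0.2,"tz":0,"spin":0,"claw":1},{"tx":0,"ty":-0.2,"tz":0,"spin":0,"claw":1},{"tx":0,"ty":-0.1,"tz":0,"spin":0,"claw":1},{"tx":0,"ty":0,"tz":0,"spin":0,"claw":1}]'
python3 -c "
from h import *
go(60,46,41)"
```

```text
time_s: 4.28
tool_pos: [0.5523, -0.0374, 0.0401]
tool_rot: [-179.9, -0.0, 172.4]
force: [-0.6, -0.9, 0.6]
grip_width: 0.0006
grasp_force: 0.0
t 4.28 jig TCP [59.6 63.  40.1] rot [-1.7994e+02 -3.0000e-02  1.7240e+02] Fjig [-0.47 -1.    0.61] w 0.0006
need rows-units [-0.008 -0.339 -0.018] spin -0.031769780884872034
```

```bash
for i in 1; do python3 -m pendant '[{"tx":0,"ty":-0.1,"tz":0,"spin":0,"claw":1},{"tx":0,"ty":-0.1,"tz":0,"spin":0,"claw":1},{"tx":0,"ty":-0.06,"tz":0,"spin":0,"claw":1},{"tx":0,"ty":-0.04,"tz":0,"spin":0,"claw":1},{"tx":0,"ty":0,"tz":0,"spin":0,"claw":1}]'; done
python3 - <<'E'
from h import *
go(60,46,41)
im=cams.read_camera('wrist')[:,:,::-1];cv2.imwrite('pics/w2.png',im)
cv2.imwrite('pics/t2.png',cv2.resize(cams.read_camera('top')[185:315,220:380,::-1],None,fx=5,fy=4.6,interpolation=cv2.INTER_CUBIC))
E
```

```text
time_s: 4.9
tool_pos: [0.5506, -0.0517, 0.0402]
tool_rot: [-180.0, -0.0, 172.4]
force: [-1.1, 0.1, -0.1]
grip_width: 0.0007
grasp_force: 0.0
t 4.9 jig TCP [59.8 48.6 40.2] rot [-1.7997e+02 -1.0000e-02  1.7244e+02] Fjig [-1.08 -0.08 -0.09] w 0.0007
need rows-units [-0.005 -0.052 -0.015] spin -0.023482215338077594
```

View pics/w2.png

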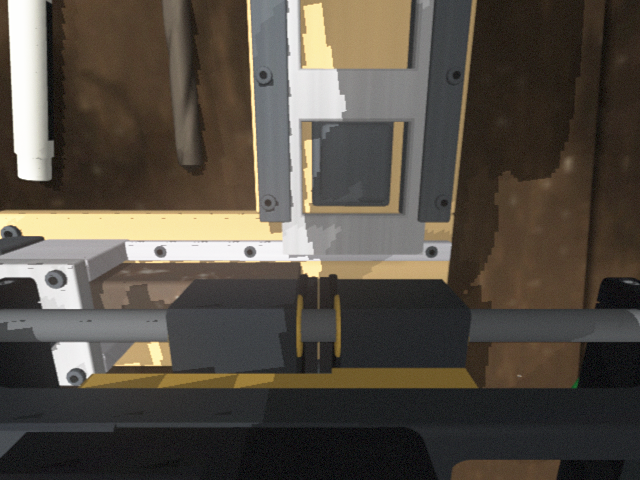

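The tube's rear edge (column 301) is in contact with the closed fingertips (302–338). There is no stop force yet, so I'll keep pushing in small steps.

```bash
python3 -m pendant '[{"tx":0,"ty":-0.06,"tz":0,"spin":0,"claw":1},{"tx":0,"ty":-0.06,"tz":0,"spin":0,"claw":1},{"tx":0,"ty":0,"tz":0,"spin":0,"claw":1}]' | grep force
python3 -c "
from h import *
state()"
python3 -m pendant '[{"tx":0,"ty":-0.04,"tz":0,"spin":0,"claw":1},{"tx":0,"ty":-0.04,"tz":0,"spin":0,"claw":1},{"tx":0,"ty":0,"tz":0,"spin":0,"claw":1}]' | grep force
python3 -c "
from h import *
state()"
```

```text
force: [0.1, 0.5, 0.8]
grasp_force: 0.4
t 5.38 jig TCP [59.9 42.8 40.4] rot [-1.7999e+02  2.0000e-02  1.7244e+02] Fjig [0.04 0.51 0.81] w 0.0004
force: [0.1, 1.0, 0.7]
grasp_force: 0.6
t 5.75 jig TCP [59.9 38.9 40.4] rot [-1.7999e+02  1.0000e-02  1.7245e+02] Fjig [-0.02  1.05  0.69] w 0.0002
```

```bash
python3 -m pendant '[{"tx":0,"ty":-0.04,"tz":0,"spin":0,"claw":1},{"tx":0,"ty":0,"tz":0,"spin":0,"claw":1},{"tx":0,"ty":0,"tz":0,"spin":0,"claw":1}]' | grep force
python3 -c "
from h import *
state()"
python3 -m pendant '[{"tx":0,"ty":-0.04,"tz":0,"spin":0,"claw":1},{"tx":0,"ty":0,"tz":0,"spin":0,"claw":1},{"tx":0,"ty":0,"tz":0,"spin":0,"claw":1}]' | grep force
python3 - <<'E'
from h import *
state()
im=cams.read_camera('wrist')[:,:,::-1];cv2.imwrite('pics/w3.png',im)
E
```

```text
force: [1.1, 5.6, 0.9]
grasp_force: 2.6
t 6.12 jig TCP [59.9 38.2 40.4] rot [1.7994e+02 1.0000e-02 1.7250e+02] Fjig [0.39 5.68 0.92] w 0.0007
force: [2.4, 8.9, 0.2]
grasp_force: 4.2
t 6.5 jig TCP [60.1 38.  40.4] rot [1.7982e+02 3.0000e-02 1.7256e+02] Fjig [1.19 9.09 0.24] w 0.0004
```

The tube stopped at 38.0 with 9 N, which agrees with a rear face at y=30 and an 8 mm half finger. I'll back off, lift, and go over the plunger.

```bash
python3 -m pendant '[{"tx":0,"ty":0.2,"tz":0,"spin":0,"claw":1},{"tx":0,"ty":0.34,"tz":-0.5,"spin":0,"claw":1},{"tx":0,"ty":0,"tz":-0.6,"spin":0,"claw":1},{"tx":0.4,"ty":0,"tz":0,"spin":0,"claw":1},{"tx":0.4,"ty":0,"tz":0,"spin":0,"claw":1},{"tx":0.36,"ty":0,"tz":0,"spin":0,"claw":1},{"tx":0,"ty":0,"tz":0,"spin":0,"claw":1},{"tx":0,"ty":0,"tz":0,"spin":0,"claw":1}]' | grep force
python3 - <<'E'
from h import *
go(2,65,54)
im=cams.read_camera('wrist')[:,:,::-1];cv2.imwrite('pics/w4.png',im)
ci=cams.camera_info('wrist')
P=lambda x,y,z:T+JR.apply(np.array([x,y,z])/1000)
print(proj(ci,[P(33,97,32),P(33,33,32),P(-5.5,65,35),P(75,30,42),P(45,30,42),P(15,88,32),P(15,42,32)]).round(0))
E
```

```text
force: [-0.2, -0.5, -0.1]
grasp_force: 0.0
t 7.55 jig TCP [ 2.7 61.7 95.5] rot [-1.7997e+02  7.0000e-02  1.7243e+02] Fjig [-0.09 -0.54 -0.14] w 0.0004
need rows-units [0.015 0.067 0.83 ] spin -0.025197772997820778
[[372. 308.]
 [274. 309.]
 [323. 254.]
 [270. 374.]
 [268. 333.]
 [359. 283.]
 [287. 283.]]
```

View pics/w4.png

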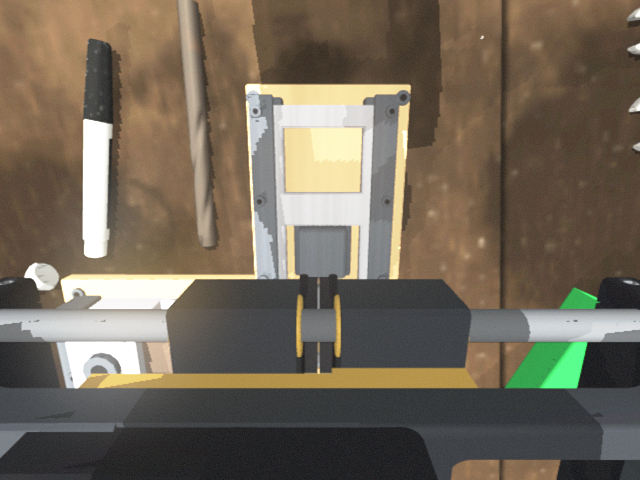

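The gate is still open, with the pad at (323,252) below the fingers and centred between the window's sides. I'll press down on it.

```bash
python3 -m pendant '[{"tx":0.01,"ty":0.06,"tz":0.4,"spin":0,"claw":1},{"tx":0,"ty":0,"tz":0.3,"spin":0,"claw":1},{"tx":0,"ty":0,"tz":0.16,"spin":0,"claw":1},{"tx":0,"ty":0,"tz":0.1,"spin":0,"claw":1},{"tx":0,"ty":0,"tz":0,"spin":0,"claw":1},{"tx":0,"ty":0,"tz":0,"spin":0,"claw":1}]' | grep force
python3 -c "
from h import *
go(2,65,38)"
```

```text
force: [-3.0, -0.1, 5.2]
grasp_force: 2.4
t 8.35 jig TCP [ 1.6 65.1 47.9] rot [1.7999e+02 3.0000e-02 1.7245e+02] Fjig [-2.95 -0.5   5.23] w 0.0007
need rows-units [-0.007 -0.002  0.197] spin -0.020463435448107248
```

```bash
python3 -m pendant '[{"tx":0,"ty":0,"tz":0.1,"spin":0,"claw":1},{"tx":0,"ty":0,"tz":0.1,"spin":0,"claw":1},{"tx":0,"ty":0,"tz":0,"spin":0,"claw":1}]' | grep force
python3 -c "
from h import *
go(2,65,38)"
```

```text
force: [-2.8, -0.9, 8.3]
grasp_force: 4.0
t 8.72 jig TCP [ 2.2 65.2 38.1] rot [1.7998e+02 9.0000e-02 1.7245e+02] Fjig [-2.62 -1.27  8.3 ] w 0.001
need rows-units [ 0.003 -0.004  0.003] spin -0.019313127012829057
```

The plunger is pressed 14 mm at 8.3 N, as the spring rate predicts. Now I'll push the gate across.

```bash
python3 -m pendant '[{"tx":-0.12,"ty":0,"tz":0,"spin":0,"claw":1},{"tx":-0.12,"ty":0,"tz":0,"spin":0,"claw":1},{"tx":-0.12,"ty":0,"tz":0,"spin":0,"claw":1},{"tx":0,"ty":0,"tz":0,"spin":0,"claw":1}]' | grep force
python3 -c "
from h import *
state()"
python3 -m pendant '[{"tx":-0.12,"ty":0,"tz":0,"spin":0,"claw":1},{"tx":-0.12,"ty":0,"tz":0,"spin":0,"claw":1},{"tx":-0.12,"ty":0,"tz":0,"spin":0,"claw":1},{"tx":0,"ty":0,"tz":0,"spin":0,"claw":1}]' | grep force
python3 -c "
from h import *
state()"
```

```text
force: [-4.1, 0.0, 7.5]
grasp_force: 4.2
t 9.22 jig TCP [19.3 65.4 38. ] rot [ 1.7997e+02 -3.0000e-02  1.7246e+02] Fjig [-4.06 -0.53  7.47] w 0.0004
force: [-1.7, 0.2, 0.9]
grasp_force: 1.2
t 9.72 jig TCP [37.9 65.4 37.1] rot [1.8000e+02 4.0000e-02 1.7246e+02] Fjig [-1.68  0.    0.85] w 0.0003
```

```bash
python3 -m pendant '[{"tx":-0.12,"ty":0,"tz":-0.02,"spin":0,"claw":1},{"tx":-0.12,"ty":0,"tz":0,"spin":0,"claw":1},{"tx":-0.12,"ty":0,"tz":0,"spin":0,"claw":1},{"tx":-0.06,"ty":0,"tz":0,"spin":0,"claw":1},{"tx":0,"ty":0,"tz":0,"spin":0,"claw":1}]' | grep force
python3 -c "
from h import *
state()"
python3 -m pendant '[{"tx":-0.06,"ty":0,"tz":0,"spin":0,"claw":1},{"tx":-0.04,"ty":0,"tz":0,"spin":0,"claw":1},{"tx":0,"ty":0,"tz":0,"spin":0,"claw":1}]' | grep force
python3 -c "
from h import *
state()"
```

```text
force: [-3.2, 2.1, -2.1]
grasp_force: 1.9
t 10.35 jig TCP [58.7 65.1 38.2] rot [-1.7999e+02  2.0000e-02  1.7246e+02] Fjig [-3.47  1.7  -2.13] w 0.0005
force: [-3.9, 0.4, -0.1]
grasp_force: 2.0
t 10.72 jig TCP [63.9 65.  38.8] rot [1.8000e+02 6.0000e-02 1.7245e+02] Fjig [-3.92 -0.13 -0.1 ] w 0.0003
```

```bash
python3 -m pendant '[{"tx":-0.04,"ty":0,"tz":0,"spin":0,"claw":1},{"tx":0,"ty":0,"tz":0,"spin":0,"claw":1},{"tx":0,"ty":0,"tz":0,"spin":0,"claw":1}]' | grep force
python3 -c "
from h import *
state()"
python3 -m pendant '[{"tx":-0.04,"ty":0,"tz":0,"spin":0,"claw":1},{"tx":0,"ty":0,"tz":0,"spin":0,"claw":1},{"tx":0,"ty":0,"tz":0,"spin":0,"claw":1}]' | grep force
python3 -c "
from h import *
state()"
```

```text
force: [-8.4, 1.3, 4.0]
grasp_force: 4.4
t 11.1 jig TCP [64.1 65.  38.7] rot [ 1.7998e+02 -1.6000e-01  1.7245e+02] Fjig [-8.52  0.18  3.97] w 0.0007
force: [-14.8, 1.5, 9.1]
grasp_force: 6.9
t 11.47 jig TCP [64.3 65.1 38.6] rot [179.97  -0.4  172.46] Fjig [-14.86  -0.44   9.08] w 0.0001
```

Hard stop at 64.2 (64.5 expected for a shut gate). I'll release, lift straight out and check.

```bash
python3 -m pendant '[{"tx":0.22,"ty":0,"tz":0,"spin":0,"claw":1},{"tx":0,"ty":0,"tz":0,"spin":0,"claw":1},{"tx":0,"ty":0,"tz":-0.4,"spin":0,"claw":1},{"tx":0,"ty":0,"tz":-0.8,"spin":0,"claw":1},{"tx":0,"ty":0,"tz":-0.8,"spin":0,"claw":1},{"tx":0,"ty":0.9,"tz":-0.6,"spin":0,"claw":1},{"tx":0,"ty":0.9,"tz":0,"spin":0,"claw":1},{"tx":0,"ty":0.5,"tz":0,"spin":0,"claw":1},{"tx":0,"ty":0,"tz":0,"spin":0,"claw":1},{"tx":0,"ty":0,"tz":0,"spin":0,"claw":1}]' | grep force
python3 - <<'E'
from h import *
state()
cv2.imwrite('pics/w5.png',cams.read_camera('wrist')[:,:,::-1])
t=cams.read_camera('top')[185:315,220:380,::-1];s=cams.read_camera('scene')[195:315,235:405,::-1]
cv2.imwrite('pics/t5.png',np.vstack([cv2.resize(t,(560,300),interpolation=2),cv2.resize(s,(560,300),interpolation=2)]))
E
```

```text
force: [1.0, 0.4, 0.3]
grasp_force: 0.0
t 12.72 jig TCP [ 57.3 178.8 168.6] rot [-1.7997e+02  9.0000e-02  1.7238e+02] Fjig [0.98 0.5  0.35] w 0.0007
```

View pics/w5.png

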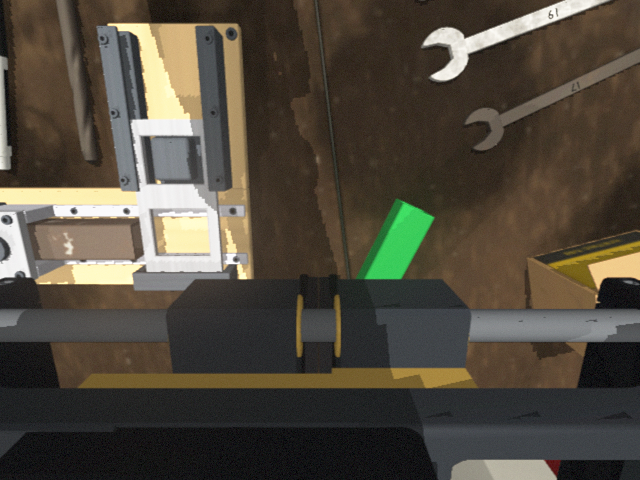

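View pics/t5.png

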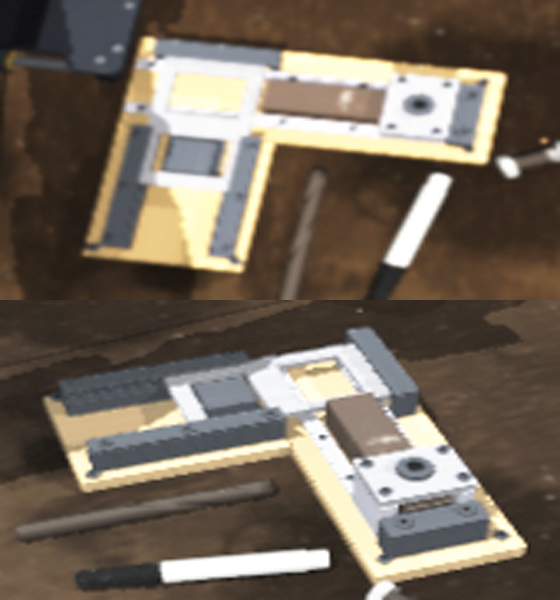

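The gate's nose is under the keeper (wrist view 185,275), and the plunger stands up in the second window (176,158). The tube lies under the bush plate, just clear of the gate. Handing in.

```bash
python3 -c "
from cell import env
print(env.sign_off())"
```

```text
the job is handed in; nothing more can be done
None
```

I handed the job in at about 13 s of robot time: the tube is home against the end stop, and the gate is shut and locked by the plunger in its second window. The final pictures show no bystander disturbed; sign-off returned no verdict.

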